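# Nudge a brass blank into the press die and close the keeper over it

## Robot

A 6-joint arm with a two-finger parallel gripper is mounted at the origin on the work surface. World frame = base frame: x ahead of the robot, y to its left, z up, the work surface at z = 0. Lengths are in mm, angles in degrees, forces in N, time in s.
With the tool pointing down it reaches from about 300 to 850 mm from the base axis. Payload 4.2 kg.
Tool frame: the origin (TCP) lies midway between the tips of the shut fingers; the grasp point (between the pads) lies 19 mm behind it; z points along the fingers, y is the line along which they close (so a half turn about z gives the same grasp; the last joint's range is limited). The gripper opens to 91 mm and grips with 3 to 60 N. Pads are 32 mm wide; open, the fingers measure 118 mm over their backs; the gripper's body (76 mm by 178 mm) begins 60 mm behind the grasp point.
Start: joints at [-70.073, 18.312, 89.639, -0, 72.044, -1.146], TCP at [206.753, -536.56, 213.976] pointing down, gripper open.
Joint ranges: [-177.97, 177.97], [-48.28, 115.42], [12.27, 149.76], [-77.06, 257.06], [2.81, 150.46], [-146.56, 146.56]. Speed limits (degrees/s): [147.25, 147.25, 180, 180, 180, 180].

## Interface

Orientations are given as [roll, pitch, yaw] about the fixed x, y, z axes, in that order (R = Rz(yaw) Ry(pitch) Rx(roll)).
In Python, from workcell import env gives the robot as it stands.
- The arm moves only by the shell command python3 -m jog 'ROWS' [FORCE]. ROWS is a JSON object of lists of equal length, an entry for each row: "jaw": the finger opening in mm, from 0 to 91.2; "slide": the shift along the tool's x, y, z in units of 30 mm (1.0 is 30 mm), a list of three; "spin": the turn about the tool's z in units of 8 degrees (1.0 is 8 degrees). In form: {"jaw": [jaw, ...], "slide": [[dx, dy, dz], ...], "spin": [spin, ...]}. A call has 1 to 10 rows; each row shifts and turns the commanded pose from where the row before left it, along the tool's axes as they then stand; what a row does not reach is not made up. A row lasts 1/10 s, in which the tool goes at most 50 mm and 8.59 degrees, less where a joint would pass 70% of its speed; a pose out of reach is approached as far as the arm can. A call is refused whole if a number of a shift passes 1 or a number of a turn 1, either way. A call with a gripper value outside its range is refused whole. The fingers move at their own pace and stop on an object; FORCE is the grip in N (left out, the last holds). Time passes only in rows, so rows that do not move let the fingers close. It gives the time, the measured TCP pose, the force, the opening and the grip force at its end, in the units of the state.
- env.state(): the state, without advancing time (a new reading comes with each control period).
- env.grab_frame(name): name is "scene" or "top" or "wrist"; returns the picture (420x560x3 uint8, red, green, blue); there is no depth.
- env.camera_model(name): a dict with "fx", "fy", "cx", "cy" (pixels), "camera_from_world" (4x4, takes a point from world to camera coordinates). Camera axes: x right, y up, looking along -z (the intrinsics and any distortion apply to the point x, -y, -z); pixel columns grow to the right and rows downward; lengths in mm; the calibration is good to about 2 mm. A picture is of the moment at which its call begins: read the wrist's pose just before it. camera_model takes no time and is no camera call; for the wrist camera it gives the pose at the moment of the call.
- env.job_done(): hands the job in; it is judged then, once.
The state is a dict: "time_s": time; "qpos": joint angles; "qvel": joint speeds; "effort": joint torques, N m; "ee_pos": TCP position; "ee_rot": TCP orientation; "force": force on the tool from outside, world axes, zero at the start; "torque": the same for the moment, N m; "gripper_width": finger opening in mm; "gripper_force": force on a finger pad.
Only numpy, scipy, OpenCV 4.12 (cv2) and the standard library are available. Lean on these libraries where they do the work, as an engineer would, in place of code of your own. Each camera call takes 0.05 s, during which the arm holds its last target. There are 200 camera calls.

## Task

Load the press die: gently nudge the large loose brass blank (soft, marked by more than a few newtons) across the die plate, keeping it sliding on the plate without lifting, pinching or squeezing it, until it drops flat into the shallow round pocket. Then push the keeper slide by its post, without forcing it, over the blank until it is fully home against its stop, and let go. Leave the small brass discs, the screwdriver and the wrench where they are.

Things in the scene. Friction and masses are not known exactly. Their poses are not given: they have to be found in the camera images.
- bolster: Green base plate fixed on the bench, 220 (x) by 420 (y) mm, 12 mm thick, spanning y -145 to +275 mm from its origin. Origin: on its underside, straight below the nominal pocket centre; z up. On it lies the flat steel die plate, 160 (x) by 240 (y) mm, centred on the pocket, its top 28 mm above the bench. The keeper and its two guide rails are on the +y end.
- seat (a point): Nominal centre of the round pocket in the die plate, at the plate's top face (28 mm above the bench), axes as bolster. The pocket is 46 mm across and 4 mm deep with a dark floor. The die plate floats on its base: the true pocket centre lies up to 5 mm in x and up to 5 mm in y from this point, fixed during a run; it is not measured, so see it or feel for it.
- blank: Large loose brass blank: plain disc, 44 mm across, 10 mm thick, about 0.13 kg, soft (bears pushes up to 8 N), flat on the die plate on the -y side of the pocket at the start. Origin: centre of its underside, 28 mm above the bench on the plate and 24 mm when seated; its top then stands 6 mm above the plate.
- keeper (a joint): Travel of the keeper slide in m along the bolster's -y: 0 to 0.015 at the start (open), 0.095 home at its rigid stop; friction 2.5 N, stays where left, bears 20 N. A steel bar 40 mm wide, 6 mm thick, 8 mm above the die plate: it clears a seated blank by 2 mm but runs into an unseated one. Its leading end is 85 mm on the +y side of the pocket centre at 0, 10 mm past it when home.
- keeper_post (a point): Point on the axis of the keeper's upright round post, 66 mm above the bench. Post: steel, 14 mm across, from 42 to 94 mm above the bench, the top 6 mm a black cap 18 mm across. It stands 150 mm on the +y side of the pocket centre at keeper 0, 55 mm when home. The guide rails beside it (y 135 to 265 mm) rise to 45 mm above the bench, their screw heads to 48 mm.
- coin1: Small brass disc, 24 mm across, 5 mm thick, lying on the die plate near its +x edge; leave it. Origin: centre of its underside.
- coin2: Small brass disc, 24 mm across, 5 mm thick, lying on the die plate near its -x edge; leave it. Origin: centre of its underside.
- driver: Screwdriver lying on the bench, left of the robot; leave it. Origin: on its underside.
- spanner: Wrench lying on the bench to the robot's right; leave it. Origin: on its underside.
There are look-alikes about, which are no part of the job. Leave any red look-alike of the blank alone.

How it is judged (in metres and radians):
On the way, in this order (a step that is already met when the one before it is completed fails the run):
1. the blank has dropped flat into the pocket while the keeper is still open (z of blank in the frame of bolster below 0.0255 m and horizontal distance between blank and seat below 0.01 m and angle between blank's own z axis and vertical below 0.07 rad and value of joint keeper below 0.04 m), for 0.2 s.
2. the keeper is home over the seated blank (z of blank in the frame of bolster below 0.0255 m and horizontal distance between blank and seat below 0.01 m and angle between blank's own z axis and vertical below 0.07 rad and value of joint keeper above 0.091 m), for 0.2 s.
At the end, for the whole second after the job is handed in: The blank lies flat (within 4 degrees) in the pocket, at least 2.5 mm below where it lay on the plate and within 10 mm of the nominal centre, at rest; the keeper is within 4 mm of its stop and still (all of step 2 and linear speed of blank below 0.02 m/s and velocity of joint keeper below 0.01 m/s); the robot touches nothing.
It fails at once if the blank was pushed, pressed or squeezed with more than 8 N (contact force between the fingers and blank above 8 N).
It fails at once if the blank was lifted off the plate (z of blank in the frame of bolster above 0.034 m).
It fails at once if the keeper was forced (more than 20 N) (contact force between the fingers and keeper above 20 N).
It fails at once if a small disc, the screwdriver or the wrench was disturbed (moved more than 12 mm) (distance of any of coin1, coin2, driver, spanner from where it was at the start of the episode above 0.012 m).
It also fails if it takes over 67 s, if anything falls off the work surface, if the arm or the gripper's body presses on something with over 40 N, if the wrist force passes 120 N, or if a joint passes its speed limit or range.

## Working session

There is one attempt and no reset: what is moved stays moved. The work goes in short steps, Python scripts to look and compute and a shell command to move; the robot and the scene stay as the last step left them, time stands still between calls to the robot, and variables do not carry over. Pictures are saved under pics/ and viewed, at most 11 in all, crops included, and the job is handed in when it is done.

```bash
mkdir -p pics
cat > h.py <<'E'
import numpy as np, cv2, json
from workcell import env
def save(n,f):
    im=env.grab_frame(n); cv2.imwrite(f,im[:,:,::-1]); return im
def ray(cm,u,v,z):
    T=np.array(cm["camera_from_world"]);R=T[:3,:3];t=T[:3,3]
    d=R.T@np.array([(u-cm["cx"])/cm["fx"],-(v-cm["cy"])/cm["fy"],-1.]);c=-R.T@t
    return c+d*(z-c[2])/d[2]
def proj(cm,p):
    T=np.array(cm["camera_from_world"]);q=T[:3,:3]@np.array(p,float)+T[:3,3]
    return cm["cx"]+cm["fx"]*q[0]/-q[2], cm["cy"]-cm["fy"]*q[1]/-q[2]
E
python3 - <<'E'
from h import *
s=env.state();print({k:np.round(v,2) for k,v in s.items()})
a=save("top","pics/top.png");b=save("scene","pics/scene.png")
for n in("top","scene","wrist"):
    c=env.camera_model(n);print({k:(np.round(v,3).tolist() if k!='d' else v) for k,v in c.items()})
E
```

```text
{'time_s': np.float64(0.0), 'qpos': array([-70.07,  18.35,  89.71,  -0.  ,  72.04,  -1.15]), 'qvel': array([-0.03, -0.  , -0.14, -0.01,  0.03, -0.06]), 'effort': array([ -0.  , -41.25, -23.2 ,   0.07,   0.05,  -0.  ]), 'ee_pos': array([ 206.56, -536.08,  213.11]), 'ee_rot': array([-179.9 ,    0.  ,   21.08]), 'force': array([ 0.18, -0.02,  1.35]), 'torque': array([-0.02, -0.  ,  0.  ]), 'gripper_force': np.float64(0.0), 'gripper_width': np.float64(91.11)}
{'fx': 411.197, 'fy': 411.197, 'cx': 274.149, 'cy': 210.769, 'camera_from_world': [[0.015, -1.0, 0.008, 3.697], [0.989, 0.016, 0.148, -470.841], [-0.148, 0.006, 0.989, -1011.284], [0.0, 0.0, 0.0, 1.0]]}
{'fx': 460.997, 'fy': 460.997, 'cx': 282.789, 'cy': 206.939, 'camera_from_world': [[0.268, 0.963, -0.018, -149.626], [-0.752, 0.221, 0.621, 319.772], [0.602, -0.153, 0.784, -1806.594], [0.0, 0.0, 0.0, 1.0]]}
{'fx': 345.509, 'fy': 345.509, 'cx': 278.989, 'cy': 203.122, 'camera_from_world': [[0.359, -0.933, -0.002, -574.729], [0.904, 0.349, -0.248, 26.811], [0.232, 0.087, 0.969, -390.241], [0.0, 0.0, 0.0, 1.0]]}
```

View pics/top.png

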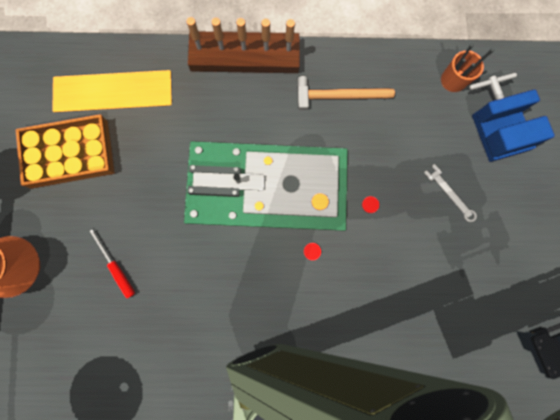

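View pics/scene.png

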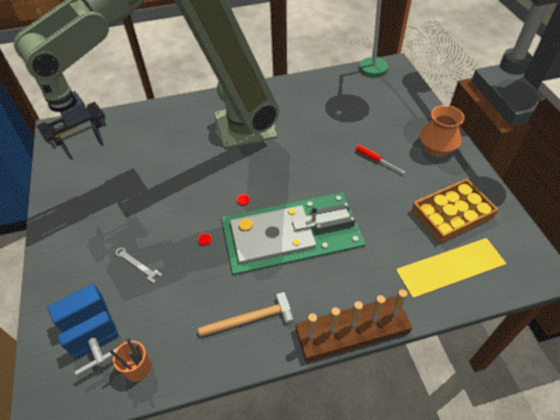

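The top view shows the pocket at (291,184), the blank at (320,201), coins at (268,160) and (260,206), and the post near (238,177). The red decoys sit off the plate. The scene view agrees, with the blank at (246,225) and the pocket at (273,232).

Run:
```python
from h import *
for n in("top","scene"):
    im=cv2.imread(f"pics/{n}.png");hsv=cv2.cvtColor(im,cv2.COLOR_BGR2HSV);cm=env.camera_model(n)
    roi=(slice(130,245),slice(175,360)) if n=="top" else (slice(185,280),slice(215,370))
    oy,ox=roi[0].start,roi[1].start
    h=hsv[roi]
    g=cv2.inRange(h,(60,90,40),(90,255,255));c=max(cv2.findContours(g,0,2)[0],key=cv2.contourArea)
    hull=cv2.convexHull(c);r=cv2.approxPolyDP(hull,8,True)[:,0]+[ox,oy]
    print(n,"bolster corners",[ray(cm,*p,12)[:2].round(0).tolist() for p in r])
    y=cv2.inRange(h,(15,100,120),(35,255,255))
    N,l,st,ce=cv2.connectedComponentsWithStats(y)
    for i in range(1,N):
        if st[i,4]>15: u,v=ce[i]+[ox,oy];print("brass",st[i,4],(u,v),ray(cm,u,v,38 if st[i,4]>100 else 33).round(1))
    hullm=np.zeros_like(g);cv2.fillConvexPoly(hullm,hull,255)
    d=cv2.inRange(h,(0,0,0),(180,110,105))&hullm
    N,l,st,ce=cv2.connectedComponentsWithStats(d)
    for i in range(1,N):
        if st[i,4]>15: u,v=ce[i]+[ox,oy];print("dark",st[i].tolist(),(u,v),ray(cm,u,v,26).round(1))
    cr=im[roi];cv2.imwrite(f"pics/{n}c.png",cv2.resize(cr,None,fx=4,fy=4,interpolation=2))
```

```text
top bolster corners [[656.0, 235.0], [644.0, -178.0], [432.0, -173.0], [441.0, 241.0]]
brass 54 (np.float64(267.64814814814815), np.float64(160.46296296296296)) [602.8  29.7  33. ]
brass 230 (np.float64(319.7086956521739), np.float64(201.17391304347825)) [ 496.8 -104.8   38. ]
brass 57 (np.float64(258.82456140350877), np.float64(205.43859649122805)) [484.2  50.2  33. ]
dark [59, 38, 10, 14, 72] (np.float64(237.86111111111111), np.float64(174.69444444444446)) [565.4 106.5  26. ]
dark [109, 47, 14, 14, 162] (np.float64(290.54938271604937), np.float64(183.56172839506172)) [544.1 -30.7  26. ]
dark [14, 60, 54, 7, 161] (np.float64(216.56521739130434), np.float64(193.80124223602485)) [514. 160.  26.]
scene bolster corners [[448.0, 243.0], [660.0, 231.0], [641.0, -181.0], [429.0, -171.0]]
brass 33 (np.float64(291.27272727272725), np.float64(210.66666666666666)) [483.1  50.1  33. ]
brass 135 (np.float64(245.37777777777777), np.float64(224.26666666666665)) [ 498.3 -105.7   38. ]
brass 35 (np.float64(296.0), np.float64(241.82857142857142)) [604.2  30.1  33. ]
dark [118, 21, 17, 5, 29] (np.floa
[... 318 characters left out ...]
] (np.float64(232.46666666666667), np.float64(236.66666666666666)) [ 525.2 -154.3   26. ]
dark [51, 42, 13, 10, 99] (np.float64(271.93939393939394), np.float64(231.6969696969697)) [541.5 -30.4  26. ]
dark [23, 61, 77, 18, 159] (np.float64(275.8553459119497), np.float64(254.9245283018868)) [628.4 -40.9  26. ]
dark [131, 61, 16, 4, 16] (np.float64(353.5), np.float64(247.4375)) [668.8 194.8  26. ]
dark [113, 65, 17, 4, 18] (np.float64(335.72222222222223), np.float64(251.5)) [667.5 137.6  26. ]
dark [54, 70, 49, 12, 58] (np.float64(292.7931034482759), np.float64(261.0)) [663.5   2.5  26. ]
dark [36, 81, 17, 5, 21] (np.float64(259.7142857142857), np.float64(268.0952380952381)) [659.7 -99.1  26. ]
```

View pics/topc.png

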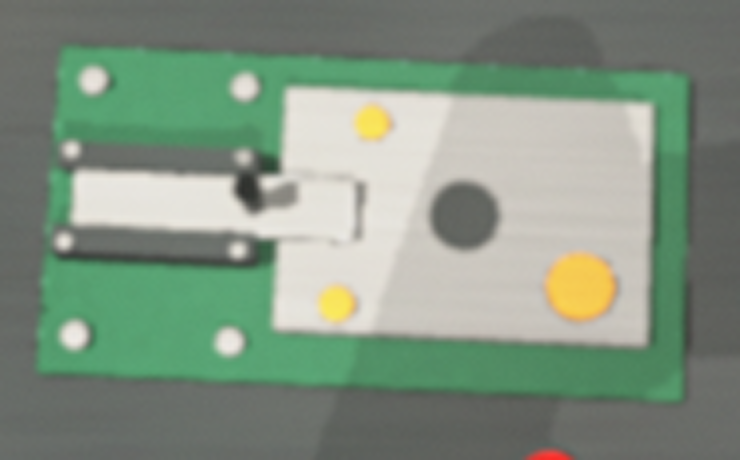

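```bash
python3 -m jog '{"jaw":[25,25,25,25,25,25],"slide":[[0,0,0],[0,0,0],[0,0,0],[0,0,0],[0,0,0],[0,0,0]],"spin":[-0.95,-0.95,-0.95,-0.95,-0.9,0]}' 5
python3 -m jog '{"jaw":[25,25,25,25,25,25,25,25,25,25],"slide":[[1,0,0],[1,0,0],[1,0,0],[1,0,0],[1,0,0],[1,0,0],[1,0,0],[1,0,0],[1,0,0],[1,0,0]],"spin":[0,0,0,0,0,0,0,0,0,0]}'
python3 -m jog '{"jaw":[25,25,25,25,25,25],"slide":[[1,0,0],[1,0,0],[1,0,0],[0.6,0,0],[0,0,0],[0,0,0]],"spin":[0,0,0,0,0,0]}'
python3 - <<'E'
from h import *
print(env.camera_model("wrist")); save("wrist","pics/w1.png")
E
```

```text
time_s: 0.7
ee_pos: [206.7, -536.3, 213.5]
ee_rot: [-180.0, -0.0, 58.7]
force: [-0.2, 0.7, -0.4]
gripper_width: 45.6
gripper_force: 0.0
time_s: 1.7
ee_pos: [363.1, -279.1, 213.8]
ee_rot: [-180.0, 0.0, 58.5]
force: [1.4, -0.2, -0.1]
gripper_width: 25.1
gripper_force: 0.0
time_s: 2.3
ee_pos: [418.7, -188.0, 213.8]
ee_rot: [-180.0, 0.0, 58.6]
force: [0.7, -0.8, -0.7]
gripper_width: 25.3
gripper_force: 0.0
{'fx': 345.50900882333764, 'fy': 345.50900882333764, 'cx': 278.9892566971402, 'cy': 203.12167957622978, 'camera_from_world': array([[ 8.53873874e-01, -5.20479925e-01, -2.33588105e-04,
        -4.56410494e+02],
       [ 5.04145029e-01,  8.27187031e-01, -2.48192277e-01,
        -2.81141601e+01],
       [ 1.29372319e-01,  2.11807139e-01,  9.68710761e-01,
        -4.03913339e+02],
       [ 0.00000000e+00,  0.00000000e+00,  0.00000000e+00,
         1.00000000e+00]])}
```

View pics/w1.png

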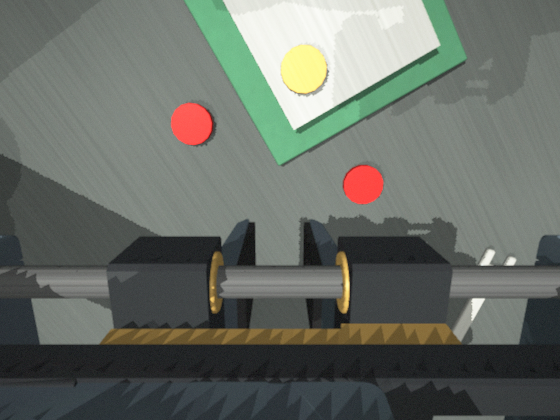

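The wrist view shows the blank at (304,69) and the red decoys on the bench at (192,124) and (363,184). I need to move forward to see the pocket.

```bash
python3 -m jog '{"jaw":[25,25,25,25],"slide":[[1,0,0],[1,0,0],[0,0,0],[0,0,0]],"spin":[0,0,0,0]}'
cat > m.py <<'E'
from h import *
import sys
s=env.state();cm=env.camera_model("wrist");im=save("wrist",sys.argv[1])[:,:,::-1].copy()
h=cv2.cvtColor(im,cv2.COLOR_BGR2HSV)
print("tcp",np.round(s["ee_pos"],1),np.round(s["ee_rot"],2),np.round(s["force"],1))
def fit(mask,z,name,lo):
    for c in cv2.findContours(mask,0,1)[0]:
        if cv2.contourArea(c)<lo: continue
        P=np.array([ray(cm,*p,z)[:2] for p in c[:,0]])
        (x,y),r=cv2.minEnclosingCircle(P.astype(np.float32))
        M=cv2.moments(c);g=ray(cm,M["m10"]/M["m00"],M["m01"]/M["m00"],z)
        if r<60: print(name,c[:,0].mean(0).round(),"centre",g[:2].round(1),(round(x,1),round(y,1)),"r",round(r,1))
k=np.ones((3,3),np.uint8)
fit(cv2.morphologyEx(cv2.inRange(h,(15,100,110),(35,255,255)),2,k),38,"brass",150)
w=im.max(2)-im.min(2).astype(int)
fit(cv2.morphologyEx(((im.max(2)<125)&(w<40)).astype(np.uint8)*255,2,k),28,"dark",800)
E
python3 m.py pics/w2.png
```

```text
time_s: 2.75
ee_pos: [449.7, -137.4, 213.8]
ee_rot: [-180.0, 0.1, 58.6]
force: [-0.8, 0.4, -0.3]
gripper_width: 25.0
gripper_force: 0.0
tcp [ 449.7 -137.4  213.8] [-1.7999e+02  5.0000e-02  5.8650e+01] [-0.8  0.4 -0.3]
brass [208. 334.] centre [ 290.  -243.9] (289.8, -246.2) r 16.5
brass [404. 331.] centre [ 484.7 -356.9] (488.4, -351.2) r 29.7
brass [354. 331.] centre [ 434.9 -327.1] (435.3, -331.1) r 25.0
brass [213. 282.] centre [ 330.5 -194.6] (333.0, -194.5) r 34.5
brass [344. 282.] centre [ 454.8 -267.9] (454.1, -267.7) r 36.5
brass [302. 133.] centre [ 497.7 -104.7] (497.4, -105.0) r 21.6
dark [303.  34.] centre [545.8 -26.7] (544.2, -30.6) r 22.1
```

View pics/w2.png

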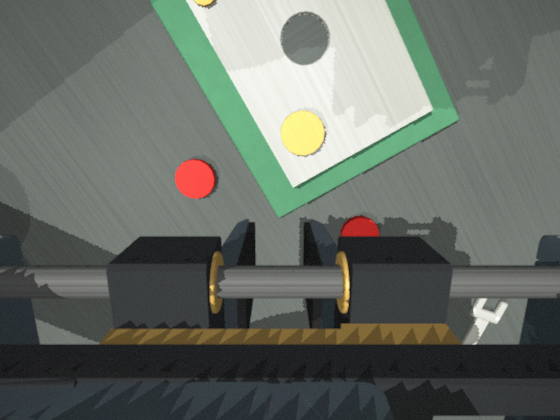

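The wrist view shows the blank at (303,133), the pocket at (305,38) and the red decoys off the plate. The pocket's two fits disagree, so I'll refit it.

```bash
cat > pk.py <<'E'
from h import *
import sys
cm=env.camera_model("wrist");im=cv2.imread(sys.argv[1]);u0,v0,rr=map(int,sys.argv[2:5])
g=im.max(2).astype(np.uint8);x0,y0=max(u0-rr,0),max(v0-rr,0);c=g[y0:v0+rr,x0:u0+rr]
t,b=cv2.threshold(c,0,255,cv2.THRESH_BINARY_INV+cv2.THRESH_OTSU)
N,l=cv2.connectedComponents(b);b=(l==l[v0-y0,u0-x0]).astype(np.uint8)
k=max(cv2.findContours(b,0,1)[0],key=cv2.contourArea)[:,0]+[x0,y0]
P=np.array([ray(cm,*p,28)[:2] for p in k]);A=np.c_[2*P,np.ones(len(P))];s=np.linalg.lstsq(A,(P**2).sum(1),rcond=None)[0]
r=np.sqrt(s[2]+s[:2]@s[:2]);print(t,"centre",s[:2].round(1),"r",r.round(2),"resid",np.abs(np.hypot(*(P-s[:2]).T)-r).max().round(1),k.min(0),k.max(0))
E
python3 pk.py pics/w2.png 305 38 38
python3 - <<'E'
from h import *
cm=env.camera_model("wrist")
for p in[(283,216),(458,121),(152,0)]: print(ray(cm,*p,12).round(1))
E
```

```text
176.0 centre [544.2 -31. ] r 22.76 resid 1.0 [280  11] [329  64]
[ 433.3 -174.9   12. ]
[ 643.7 -181.7   12. ]
[438.1  77.1  12. ]
```

```bash
python3 -m jog '{"jaw":[25,25,25,25,25,25,25,25],"slide":[[0,0.77,0],[0.1,0,1],[0,0,1],[0,0,1],[0,0,1],[0,0,1],[0,0,0.6],[0,0,0]],"spin":[0.1,0,0,0,0,0,0,0]}'
python3 -m jog '{"jaw":[25,25,25],"slide":[[0,0,0.34],[0,0,0],[0,0,0]],"spin":[0,0,0]}'
python3 m.py pics/w3.png | grep -v -e ", -[23]"
```

```text
time_s: 3.6
ee_pos: [468.8, -146.8, 43.8]
ee_rot: [-179.7, 0.1, 57.8]
force: [0.3, -0.0, -0.1]
gripper_width: 24.9
gripper_force: 0.0
time_s: 3.9
ee_pos: [471.8, -146.7, 36.4]
ee_rot: [179.9, -0.0, 57.8]
force: [0.0, 0.4, 0.5]
gripper_width: 24.8
gripper_force: 0.0
tcp [ 471.8 -146.7   36.4] [ 1.7992e+02 -1.0000e-02  5.7850e+01] [0.  0.4 0.5]
brass [344. 282.] centre [ 493.  -180.5] (492.1, -180.0) r 17.5
brass [276. 158.] centre [ 497.9 -104.3] (497.5, -104.9) r 21.6
dark [551.  32.] centre [ 640.  -121.6] (636.2, -125.9) r 19.4
```

```bash
python3 -m jog '{"jaw":[25,25,25,25,25,25,25,25,25,25],"slide":[[0.1,-0.01,0.03],[0.1,0,0],[0.1,0,0],[0.03,0,0],[0.03,0,0],[0.03,0,0],[0.03,0,0],[0.03,0,0],[0.03,0,0],[0.03,0,0]],"spin":[0,0,0,0,0,0,0,0,0,0]}'
python3 -m jog '{"jaw":[25,25,25,25,25,25,25,25,25,25],"slide":[[0.03,0,0],[0.03,0,0],[0.03,0,0],[0.03,0,0],[0.04,0,0],[0.05,0,0],[0.06,0,0],[0.06,0,0],[0.06,0,0],[0.06,0,0]],"spin":[0,0,0,0,0,0,0,0,0,0]}'
python3 m.py pics/w4.png | grep -v -e ", -[23]"; python3 pk.py pics/w4.png 276 40 45
```

```text
time_s: 4.95
ee_pos: [479.2, -133.2, 34.8]
ee_rot: [-180.0, 0.0, 57.9]
force: [0.2, -0.6, 0.4]
gripper_width: 24.9
gripper_force: 0.3
time_s: 5.95
ee_pos: [486.6, -121.6, 34.8]
ee_rot: [180.0, 0.0, 57.9]
force: [-0.1, 0.7, -0.2]
gripper_width: 25.0
gripper_force: 0.2
tcp [ 486.6 -121.6   34.8] [180.     0.    57.88] [-0.1  0.7 -0.2]
brass [345. 283.] centre [ 508.1 -155.1] (507.5, -154.3) r 17.3
brass [279. 187.] centre [506.3 -92.2] (506.0, -92.8) r 21.8
dark [542.  63.] centre [ 645.6 -103.6] (637.5, -113.4) r 39.6
163.0 centre [542.5 -32.4] r 20.93 resid 4.6 [231   0] [320  84]
```

View pics/w4.png

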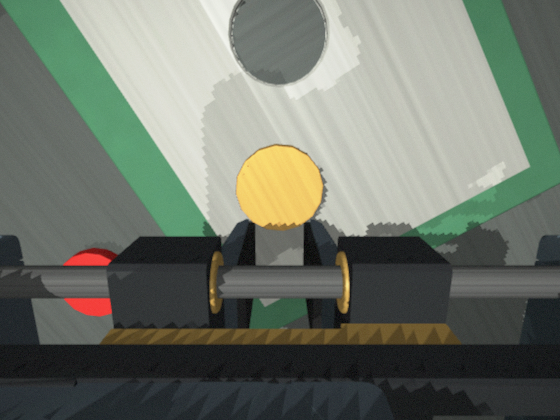

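The blank at (280,186) sits centred between the fingers, and the pocket at (279,38) is straight ahead about 72 mm away. I'll keep pushing.

```bash
python3 -m jog '{"jaw":[25,25,25,25,25,25,25,25,25,25],"slide":[[0.03,0,0],[0.06,-0.01,0],[0.07,0,0],[0.07,0,0],[0.07,0,0],[0.07,0,0],[0.07,0,0],[0.07,0,0],[0.07,0,0],[0.07,0,0]],"spin":[0,0,0,0,0,0,0,0,0,0]}'
python3 -m jog '{"jaw":[25,25,25,25,25,25,25,25,25,25],"slide":[[0.07,0,0],[0.07,0,0],[0.07,0,0],[0.07,0,0],[0.07,0,0],[0.07,0,0],[0.07,0,0],[0.07,0,0],[0.07,0,0],[0.07,0,0]],"spin":[0,0,0,0,0,0,0,0,0,0]}'
python3 -m jog '{"jaw":[25,25,25,25,25,25,25,25,25,25],"slide":[[0.07,0,0],[0.07,0,0],[0.07,0,0],[0.07,0,0],[0.05,0,0],[0.05,0,0],[0.04,0,0],[0.03,0,0],[0.03,0,0],[0.0,0,0]],"spin":[0,0,0,0,0,0,0,0,0,0]}'
python3 m.py pics/w5.png | grep -v -e ", -[23]"
```

```text
time_s: 7.0
ee_pos: [496.7, -104.9, 34.9]
ee_rot: [180.0, 0.0, 57.9]
force: [-1.1, -0.2, -0.6]
gripper_width: 24.7
gripper_force: 0.2
time_s: 8.0
ee_pos: [507.8, -87.1, 34.8]
ee_rot: [180.0, 0.0, 57.9]
force: [-0.0, -0.2, -0.4]
gripper_width: 24.7
gripper_force: 0.2
time_s: 9.0
ee_pos: [515.5, -75.0, 34.9]
ee_rot: [180.0, -0.0, 57.9]
force: [-0.6, -0.1, -0.3]
gripper_width: 24.8
gripper_force: 0.2
tcp [515.5 -75.   34.9] [179.99  -0.    57.88] [-0.6 -0.1 -0.3]
brass [345. 283.] centre [ 537.3 -108.5] (536.2, -108.0) r 17.0
brass [279. 187.] centre [535.3 -45.5] (534.8, -46.0) r 21.8
brass [80. 70.] centre [487.2  48.5] (487.2, 48.5) r 11.4
```

View pics/w5.png

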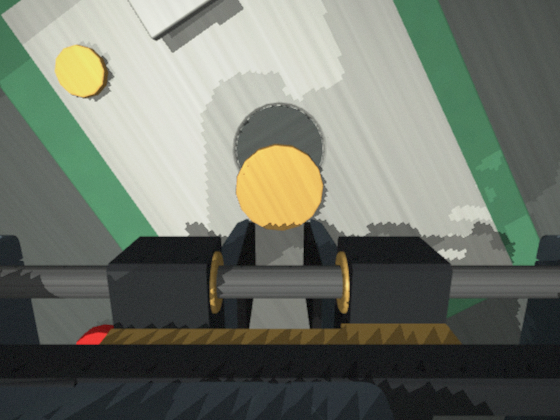

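The blank's leading edge is over the pocket, with columns aligned (blank 279, pocket 279.5) and about 17 mm left. I'll finish slowly, with the tips slightly higher so they clear the seated top.

```bash
python3 -m jog '{"jaw":[25,25,25,25,25,25,25,25,25,25],"slide":[[0.02,0,-0.02],[0.04,0,0],[0.04,0,0],[0.04,0,0],[0.04,0,0],[0.04,0,0],[0.04,0,0],[0.04,0,0],[0.03,0,0],[0.03,0,0]],"spin":[0,0,0,0,0,0,0,0,0,0]}'
python3 -m jog '{"jaw":[25,25,25,25,25,25,25,25,25,25],"slide":[[0.02,0,0],[0.02,0,0],[0.02,0,0],[0.02,0,0],[0.02,0,0],[0.02,0,0],[0.02,0,0],[0.02,0,0],[0.02,0,0],[0,0,0]],"spin":[0,0,0,0,0,0,0,0,0,0]}'
python3 m.py pics/w6.png | grep -v -e ", -[23]"
```

```text
time_s: 10.05
ee_pos: [521.2, -65.9, 35.5]
ee_rot: [180.0, 0.0, 57.9]
force: [0.8, -0.5, 1.2]
gripper_width: 24.7
gripper_force: 0.4
time_s: 11.05
ee_pos: [524.1, -61.2, 35.4]
ee_rot: [180.0, -0.0, 57.9]
force: [-0.5, 0.2, -0.5]
gripper_width: 24.9
gripper_force: 0.1
tcp [524.1 -61.2  35.4] [180.    -0.    57.88] [-0.5  0.2 -0.5]
brass [345. 283.] centre [545.8 -95.2] (544.8, -94.5) r 17.1
brass [ 85. 106.] centre [487.5  49.1] (487.5, 49.0) r 11.4
brass [319.  11.] centre [600.2  25.2] (602.0, 28.0) r 11.0
```

View pics/w6.png

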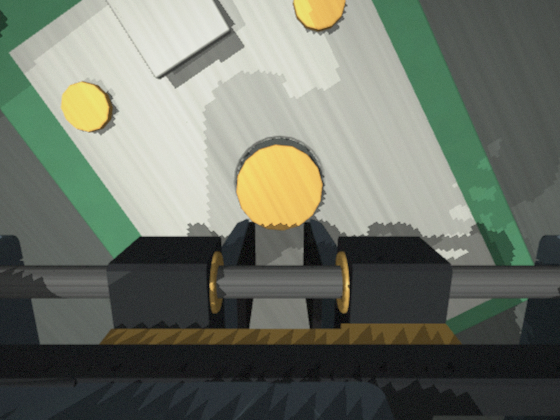

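The blank at (280,186) is about 2 mm short, with a thin crescent of pocket visible above it (rows 138–145). I'll continue in small steps.

```bash
sed -i 's/if r<60/if 10<r<60 and g[1]>-90/' m.py
python3 -m jog '{"jaw":[25,25,25,25,25,25],"slide":[[0.02,0,0],[0.02,0,0],[0.01,0,0],[0.01,0,0],[0,0,0],[0,0,0]],"spin":[0,0,0,0,0,0]}'
python3 m.py pics/w7.png; python3 -m jog '{"jaw":[25,25,25,25,25,25],"slide":[[0.02,0,0],[0.02,0,0],[0.01,0,0],[0,0,0],[0,0,0],[0,0,0]],"spin":[0,0,0,0,0,0]}'
python3 m.py pics/w8.png
```

```text
time_s: 11.7
ee_pos: [525.1, -59.8, 35.5]
ee_rot: [180.0, -0.0, 57.9]
force: [-0.1, 0.8, -0.8]
gripper_width: 25.0
gripper_force: 0.0
tcp [525.1 -59.8  35.5] [ 1.7999e+02 -1.0000e-02  5.7870e+01] [-0.1  0.8 -0.8]
brass [279. 186.] centre [545. -30.] (544.7, -30.6) r 21.4
brass [ 86. 110.] centre [487.6  49.1] (487.6, 49.0) r 11.5
brass [319.  13.] centre [600.7  26.1] (602.3, 28.5) r 11.2
time_s: 12.35
ee_pos: [525.8, -58.6, 35.5]
ee_rot: [180.0, 0.0, 57.9]
force: [-0.1, -0.9, 0.5]
gripper_width: 25.4
gripper_force: 0.0
tcp [525.8 -58.6  35.5] [180.     0.    57.87] [-0.1 -0.9  0.5]
brass [279. 189.] centre [545. -30.] (544.7, -30.4) r 21.3
brass [ 86. 113.] centre [487.6  49.2] (487.7, 49.0) r 11.3
brass [319.  14.] centre [601.1  26.7] (602.3, 28.6) r 11.3
```

The blank stayed at (545,-30) while the fingers moved on, and it looks 2% smaller. It has dropped. Next I'll lift, verify, and locate the post.

```bash
python3 -m jog '{"jaw":[25,25,25,25,25,25,25],"slide":[[0,0,-0.3],[0,0,-1],[0,0,-1],[0,0,-1],[0,0,-1],[0,0,-0.7],[0,0,0]],"spin":[0,0,0,0,0,0,0]}'
python3 m.py pics/w9.png
python3 - <<'E'
from h import *
cm=env.camera_model("top");print("cap?",ray(cm,236.7,175,94).round(1))
save("top","pics/t2.png")
im=cv2.imread("pics/w9.png");cv2.imwrite("pics/w9b.png",im)
E
```

```text
time_s: 13.1
ee_pos: [527.8, -58.8, 189.3]
ee_rot: [179.6, -0.2, 57.9]
force: [0.9, 0.3, 0.1]
gripper_width: 24.8
gripper_force: 0.0
tcp [527.8 -58.8 189.3] [179.58  -0.18  57.87] [0.9 0.3 0.1]
brass [276. 157.] centre [544.4 -30.6] (544.3, -30.9) r 21.6
brass [174. 115.] centre [486.6  49.7] (486.4, 49.6) r 11.3
brass [296.  62.] centre [603.1  29.4] (603.0, 29.4) r 11.4
dark [193.  21.] centre [545.4 107.1] (544.2, 107.7) r 30.5
dark [156.  26.] centre [517.  121.6] (514.4, 120.0) r 30.6
cap? [548.3 103.5  94. ]
```

View pics/w9.png

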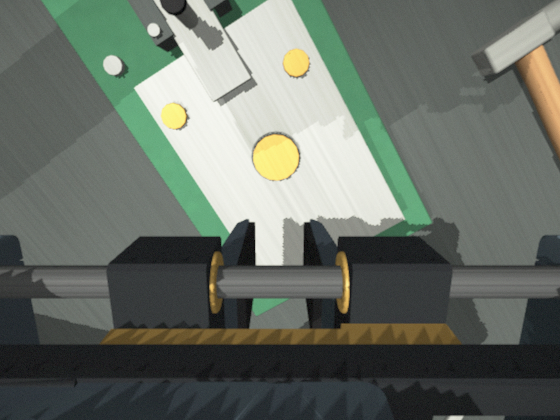

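The blank is seated at (276,157), and the post's black cap is at (177,3), at the edge of the view. I'll turn to align with the keeper and get closer to measure the post.

```bash
python3 -m jog '{"jaw":[10,10,10,10,10,10,10,10,10],"slide":[[0,0,0],[0,0,0],[0,0,0],[0,0,0],[1,0.5,0],[1,0,0],[0.8,0,0],[0,0,0],[0,0,0]],"spin":[-0.95,-0.95,-0.95,-0.95,0,0,0,0,0]}'
python3 - <<'E'
from h import *
s=env.state();cm=env.camera_model("wrist");im=save("wrist","pics/w10.png")[:,:,::-1]
print(s["ee_pos"].round(1) if hasattr(s["ee_pos"],'round') else s["ee_pos"],s["ee_rot"])
b=(im.max(2)<55).astype(np.uint8);b[225:]=0
N,l,st,ce=cv2.connectedComponentsWithStats(b)
for i in range(1,N):
    if st[i,4]>60:print(st[i].tolist(),ce[i].round(1),ray(cm,*ce[i],94).round(1))
print("pred px",proj(cm,(548.3,103.5,94)))
E
```

```text
time_s: 14.1
ee_pos: [542.5, 24.9, 184.0]
ee_rot: [-179.8, 0.1, 88.3]
force: [-0.2, -0.9, 0.2]
gripper_width: 10.1
gripper_force: 0.0
[542.5  24.9 184. ] [-1.79836985e+02  5.31331662e-02  8.83463655e+01]
[268, 89, 23, 23, 354] [279.  101.1] [545.7 103.9  94. ]
pred px (np.float64(282.5733973342276), np.float64(101.48667264897358))
```

View pics/w10.png

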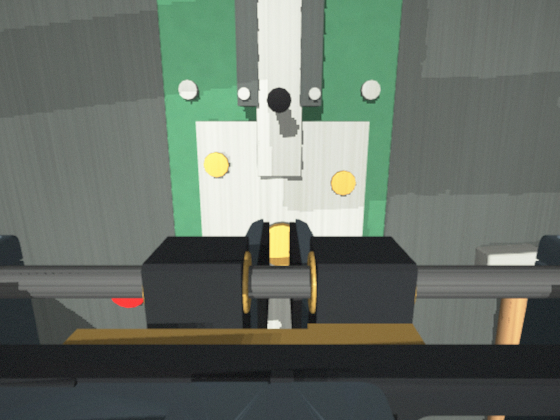

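The cap is at (279,101), which puts the post at (545.7,103.9), and the keeper is aligned with the image columns. I'll pass over it and go behind the post.

```bash
python3 -m jog '{"jaw":[10,10,10,10,10,10,10],"slide":[[1,0.03,0],[1,0,0],[1,0,0],[1,0,0],[0.15,0,0],[0,0,0],[0,0,0]],"spin":[0,0,0,0,0,0,0]}'
python3 -m jog '{"jaw":[10,10,10,10,10,10,10],"slide":[[0,0,1],[0,0,1],[0,0,1],[0,0,1],[0,0,0.13],[0,0,0],[0,0,0]],"spin":[0,0,0,0,0,0,0]}'
```

```text
time_s: 14.85
ee_pos: [547.8, 147.9, 185.2]
ee_rot: [-180.0, 0.1, 88.2]
force: [0.2, 0.3, 0.1]
gripper_width: 9.9
gripper_force: 0.0
time_s: 15.55
ee_pos: [549.3, 149.0, 63.1]
ee_rot: [179.8, -0.0, 88.2]
force: [0.0, 0.1, 0.7]
gripper_width: 10.5
gripper_force: 0.0
```

```bash
python3 -m jog '{"jaw":[10,10,10,10,10,10,10,10,10,10],"slide":[[-0.1,-0.05,0.03],[-0.2,0,0],[-0.2,0,0],[-0.1,0,0],[-0.03,0,0],[-0.03,0,0],[-0.03,0,0],[-0.03,0,0],[-0.03,0,0],[-0.03,0,0]],"spin":[0,0,0,0,0,0,0,0,0,0]}'
python3 -m jog '{"jaw":[10,10,10,10,10,10,10,10,10,10],"slide":[[-0.03,0,0],[-0.03,0,0],[-0.03,0,0],[-0.03,0,0],[-0.05,0,0],[-0.05,0,0],[-0.05,0,0],[-0.05,0,0],[-0.05,0,0],[-0.05,0,0]],"spin":[0,0,0,0,0,0,0,0,0,0]}'
```

```text
time_s: 16.55
ee_pos: [545.9, 126.5, 60.7]
ee_rot: [180.0, -0.0, 88.3]
force: [0.4, 2.2, -0.2]
gripper_width: 10.5
gripper_force: 1.1
time_s: 17.55
ee_pos: [545.4, 113.3, 60.6]
ee_rot: [180.0, 0.0, 88.3]
force: [0.3, 2.9, -0.6]
gripper_width: 10.1
gripper_force: 1.1
```

```bash
python3 -m jog '{"jaw":[10,10,10,10,10,10,10,10,10,10],"slide":[[-0.06,0,0],[-0.08,0,0],[-0.08,0,0],[-0.08,0,0],[-0.08,0,0],[-0.08,0,0],[-0.08,0,0],[-0.08,0,0],[-0.08,0,0],[-0.08,0,0]],"spin":[0,0,0,0,0,0,0,0,0,0]}'
python3 -m jog '{"jaw":[10,10,10,10,10,10,10,10,10,10],"slide":[[-0.08,0,0],[-0.08,0,0],[-0.08,0,0],[-0.08,0,0],[-0.08,0,0],[-0.08,0,0],[-0.08,0,0],[-0.06,0,0],[-0.05,0,0],[-0.04,0,0]],"spin":[0,0,0,0,0,0,0,0,0,0]}'
python3 m.py pics/w11.png
```

```text
time_s: 18.55
ee_pos: [544.6, 89.8, 60.6]
ee_rot: [-180.0, 0.0, 88.3]
force: [0.4, 3.0, 0.1]
gripper_width: 9.8
gripper_force: 1.1
time_s: 19.55
ee_pos: [544.0, 68.6, 60.6]
ee_rot: [180.0, 0.0, 88.3]
force: [0.0, 2.8, -0.2]
gripper_width: 10.1
gripper_force: 1.1
tcp [544.   68.6  60.6] [1.800e+02 1.000e-02 8.827e+01] [ 0.   2.8 -0.2]
brass [245. 282.] centre [523.5  39.5] (524.3, 38.7) r 19.2
brass [313. 282.] centre [565.   38.4] (564.5, 37.7) r 20.2
dark [330. 177.] centre [573.8 100.9] (582.2, 106.7) r 24.0
dark [328.  65.] centre [576.2 169.4] (576.2, 160.6) r 36.5
dark [229.  57.] centre [520.7 170.5] (522.0, 166.1) r 34.1
```

Force is a steady 2.9 N with about 21 mm to go. I'll continue, slowing near the stop.

```bash
python3 -m jog '{"jaw":[10,10,10,10,10,10,10,10,10,10],"slide":[[-0.06,0,0],[-0.06,0,0],[-0.06,0,0],[-0.06,0,0],[-0.06,0,0],[-0.06,0,0],[-0.05,0,0],[-0.04,0,0],[-0.03,0,0],[-0.02,0,0]],"spin":[0,0,0,0,0,0,0,0,0,0]}'
python3 -m jog '{"jaw":[10,10,10,10,10],"slide":[[-0.02,0,0],[-0.02,0,0],[-0.02,0,0],[-0.02,0,0],[-0.01,0,0]],"spin":[0,0,0,0,0]}'
```

```text
time_s: 20.6
ee_pos: [543.6, 53.7, 60.6]
ee_rot: [180.0, 0.0, 88.3]
force: [0.5, 2.5, -0.1]
gripper_width: 10.0
gripper_force: 1.0
time_s: 21.1
ee_pos: [543.5, 51.0, 60.6]
ee_rot: [-180.0, 0.0, 88.3]
force: [0.5, 2.2, 0.0]
gripper_width: 10.2
gripper_force: 1.0
```

```bash
python3 -m jog '{"jaw":[10,10,10,10],"slide":[[-0.02,0,0],[-0.02,0,0],[-0.01,0,0],[0,0,0]],"spin":[0,0,0,0]}'|grep -e pos -e ^force
python3 -m jog '{"jaw":[10,10,10,10],"slide":[[-0.01,0,0],[-0.01,0,0],[-0.01,0,0],[0,0,0]],"spin":[0,0,0,0]}'|grep -e pos -e ^force
```

```text
ee_pos: [543.4, 49.5, 60.6]
force: [-0.0, 1.7, 0.7]
ee_pos: [543.4, 48.6, 60.6]
force: [0.4, 2.7, 0.0]
```

```bash
python3 -m jog '{"jaw":[10,10,10],"slide":[[-0.01,0,0],[-0.01,0,0],[0,0,0]],"spin":[0,0,0]}'|grep -e pos -e ^force
```

```text
ee_pos: [543.4, 48.0, 60.6]
force: [-0.3, 2.7, -0.2]
```

```bash
python3 -m jog '{"jaw":[10,10,10],"slide":[[-0.01,0,0],[-0.01,0,0],[0,0,0]],"spin":[0,0,0]}'|grep -e pos -e ^force
```

```text
ee_pos: [543.4, 47.4, 60.6]
force: [0.3, 2.6, -0.3]
```

```bash
python3 -m jog '{"jaw":[10,10,10],"slide":[[-0.01,0,0],[-0.01,0,0],[0,0,0]],"spin":[0,0,0]}'|grep -e pos -e ^force
```

```text
ee_pos: [543.3, 46.8, 60.6]
force: [0.3, 1.6, -0.2]
```

```bash
python3 -m jog '{"jaw":[10,10,10],"slide":[[-0.01,0,0],[-0.01,0,0],[0,0,0]],"spin":[0,0,0]}'|grep -e pos -e ^force
```

```text
ee_pos: [543.3, 46.2, 60.6]
force: [0.9, 3.0, -0.5]
```

```bash
python3 -m jog '{"jaw":[10,10,10],"slide":[[-0.01,0,0],[-0.01,0,0],[0,0,0]],"spin":[0,0,0]}'|grep -e pos -e ^force
```

```text
ee_pos: [543.3, 45.6, 60.6]
force: [0.3, 1.3, 1.1]
```

```bash
python3 -m jog '{"jaw":[10,10,10],"slide":[[-0.01,0,0],[-0.01,0,0],[0,0,0]],"spin":[0,0,0]}'|grep -e pos -e ^force
```

```text
ee_pos: [543.3, 45.3, 60.7]
force: [-0.3, 5.0, 0.5]
```

```bash
python3 -m jog '{"jaw":[10,10,10],"slide":[[-0.01,0,0],[-0.01,0,0],[0,0,0]],"spin":[0,0,0]}'|grep -e pos -e ^force
```

```text
ee_pos: [543.4, 45.1, 60.7]
force: [0.5, 6.6, -0.5]
```

The force is climbing while the position stalls, so the keeper is at its stop. I'll back away, rise and check.

```bash
python3 -m jog '{"jaw":[10,10,10,10,10,10,10,10,10,10],"slide":[[0.1,0,0],[0.3,0,0],[0.5,0,0],[0.5,0,-0.5],[1,0,-1],[1,0,-1],[0.5,0,-1],[0,0,-1],[0,0,0],[0,0,0]],"spin":[0,0,0,0,0,0,0,0,0,0]}'
python3 - <<'E'
from h import *
cm=env.camera_model("top");im=save("top","pics/t3.png")[:,:,::-1]
cv2.imwrite("pics/t3c.png",cv2.resize(im[130:245,175:360],None,fx=4,fy=4,interpolation=2))
h=cv2.cvtColor(im.copy(),cv2.COLOR_BGR2HSV)[130:245,175:360]
N,l,st,ce=cv2.connectedComponentsWithStats(cv2.inRange(h,(15,100,120),(35,255,255)))
for i in range(1,N):
    if st[i,4]>15:u,v=ce[i]+[175,130];print(st[i].tolist(),ray(cm,u,v,33).round(1))
E
```

```text
time_s: 25.0
ee_pos: [546.6, 162.0, 195.8]
ee_rot: [180.0, 0.0, 88.3]
force: [-0.6, 0.7, -0.7]
gripper_width: 10.1
gripper_force: 0.0
[89, 26, 9, 9, 59] [603.7  29.9  33. ]
[121, 48, 4, 12, 39] [542.6 -47.7  33. ]
[80, 72, 9, 8, 58] [484.   50.1  33. ]
```

View pics/t3c.png

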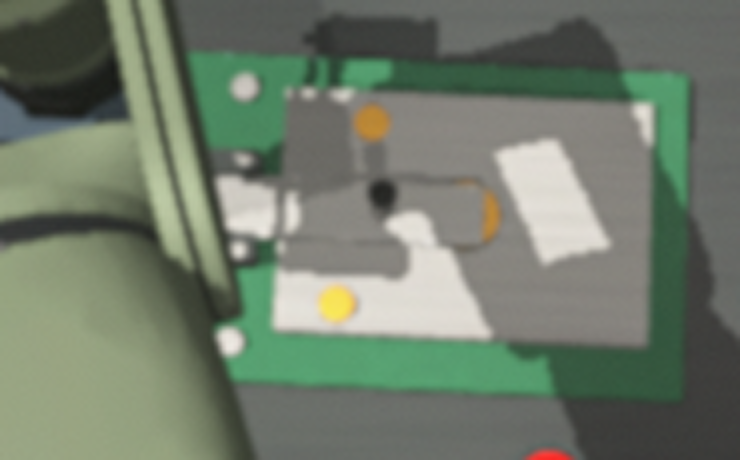

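The keeper covers the blank, leaving about 10 mm of the blank's edge showing. Both coins are where they started, and the robot is clear.

```bash
python3 -c "
from workcell import env
print(env.job_done())"
```

```text
the job is handed in; nothing more can be done
None
```

The job is handed in: the blank dropped into the pocket, the keeper was pushed over it to its stop and released, the coins have not moved and the arm is clear, though the system gave no pass/fail result.

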